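# Line up the rind stamp over the cheese

## Task

In the cheese cellar, first turn the turntable's red speed knob fully anticlockwise to its end stop (off). Then take the rind stamp by its wooden handle, lift it over the drying rack and bring it to the cheese on the turntable, without touching the rack or disturbing the cheeses or the white mould. Finish while holding the stamp still and level about one centimetre above the blue plaque on the cheese, centred on it and with its long side along the plaque's long side, never touching the cheese; do not set it down or let go.

Things in the scene. Friction and masses are not known exactly. Their poses are not given: they have to be found in the camera images.
- turntable: fixed turntable on one side of the rack: dark foot, fixed white platter 216 mm across, top 60 mm above the table. Origin: centre of its underside, on the table. On its -x side a grey control box, 50 mm high, 100 mm wide along y, reaching to 215 mm from the centre, carries the red speed knob, its axis at own x = -0.165, y = 0.
- speed_knob (a joint): speed knob, vertical axis, rad: 0 = fully anticlockwise seen from above (off, end stop), grows clockwise to 3.0; light friction (0.04 N m), stays where left. Grip: a red bar 42 mm long, 14 mm wide, with a white tick at one end. At 0 the bar lies along the turntable's x axis, tick to -x.
- speed_knob_grip (a point): point on the knob's axis at mid height of the red bar, 87 mm above the table (bar from 62 to 94 mm); its x axis runs along the bar, away from the tick, and turns with the knob.
- cheese: tan cheese wheel, loose on the platter, 170 mm across, 55 mm high, about 0.95 kg. Origin: centre of its underside.
- plaque (a point): centre of the blue plaque on the top of the cheese, at the level of the cheese's top face (115 mm above the table); plaque 76 mm (along its x axis) by 46 mm (along y), flush with the cheese.
- stamp: loose rind stamp, about 0.25 kg, upright on the stamp board: steel foot 60 mm (own x) by 30 mm (own y) by 10 mm, a short neck, and a brown wooden block handle 44 mm (x) by 24 mm (y), from 18 to 72 mm above the underside. Origin: centre of the underside (stamping face); z up. A half turn makes no difference.
- stamp_board: fixed pale wooden board 150 x 150 x 18 mm on the table, on the other side of the rack from the turntable. Origin: centre of its underside.
- rack: fixed slatted wooden drying rack between stamp board and turntable, 340 mm along its x, 100 mm along its y, top 85 mm above the table. Origin: centre of its underside, on the table.
- goat_near: small white cheese, loose on the rack, 68 mm across, 40 mm high (top 125 mm above the table). Origin: centre of its underside. Leave alone.
- goat_far: second small white cheese on the rack, same size. Leave alone.
- mould: white open cup-shaped cheese mould, loose on the table in front of the stamp board, 84 mm across the rim, 75 mm high. Origin: centre of its underside. Leave alone.

How it is judged:
By the outcome, as a careful person would: the job done as asked, in the order asked, and still so for the second after the job is handed in, while the arm keeps its last pose, push and grip.
It also fails if it takes over 72 s, if anything falls off the work surface, if the arm or the gripper's body presses on something with over 40 N, if the wrist force passes 120 N, or if a joint passes its speed limit or range.

## Robot

A 7-joint arm with a two-finger parallel gripper is mounted at the origin on the work surface. World frame = base frame: x ahead of the robot, y to its left, z up, the work surface at z = 0. Lengths are in m, angles in rad, forces in N, time in s.
With the tool pointing down it reaches from about 0.35 to 0.9 m from the base axis. Payload 7.2 kg.
Tool frame: the origin (TCP) lies at the very end of the fingers, on their centre line; the grasp point (between the pads) lies 19 mm behind it; z points along the fingers, y is the direction in which the jaws open and shut (so a half turn about z gives the same grasp; the last joint's range is limited). The gripper opens to 88 mm and grips with 3 to 60 N. Pads are 20 mm wide; open, the fingers measure 115 mm over their backs; the gripper's body (75 mm by 178 mm) begins 61 mm behind the grasp point.
Start: joints at [-1.332, 0.411, -0.013, 1.596, 0.006, 1.134, -0.082], TCP at [0.189, 0.596, 0.223] pointing down, gripper open.
Joint ranges: [-2.95, 2.95], [-0.29, 1.99], [-1.47, 1.44], [0.14, 2.54], [-1.03, 4.17], [0.13, 1.85], [-2.86, 2.86]. Speed limits (rad/s): [2.39, 2.39, 3.01, 3.01, 3.14, 3.14, 3.14].

## Interface

Orientations are given as a rotation vector (axis times angle).
In Python, from bench import readout, optics, arm gives the robot as it stands.
- The arm moves only by the tool move_arm, never from a script. Its arguments are lists of equal length, an entry for each row: "fingers": the finger opening in mm, from 0 to 87.8; "dp": the shift along the tool's x, y, z in mm, a list of three; "yaw": the turn about the tool's z in rad. In form: {"fingers": [fingers, ...], "dp": [[tx, ty, tz], ...], "yaw": [yaw, ...]}. A call has exactly 5 rows; each row shifts and turns the commanded pose from where the row before left it, along the tool's axes as they then stand; what a row does not reach is not made up. A row lasts 1/12 s, in which the tool goes at most 41.7 mm and 7.16 degrees, less where a joint would pass 70% of its speed; a pose out of reach is approached as far as the arm can. A call is refused whole if a number of a shift passes 41.7 or a number of a turn 0.125, either way. A call with a gripper value outside its range is refused whole. The fingers move at their own pace and stop on an object; "newtons" is the grip in N (left out, the last holds). Time passes only in rows, so rows that do not move let the fingers close, or fill a call up. It gives the time, the measured TCP pose, the force and the opening at its end, in the units of the state.
- readout.get_state(): the state, without advancing time (a new reading comes with each control period).
- optics.read_camera(name): name is "scene" or "top" or "wrist"; returns a dict with "image" (480x640x3 uint8, red, green, blue), "mtx" (3x3 intrinsics, pixels), "distortion" ([k1, k2, p1, p2, k3] as OpenCV has them; the pictures are not rectified), "view" (4x4, takes a point from world to camera coordinates). Camera axes: x right, y up, looking along -z (the intrinsics and any distortion apply to the point x, -y, -z); pixel columns grow to the right and rows downward; lengths in m; the calibration is good to about 2 mm. A picture is of the moment at which its call begins. There is no depth.
- arm.sign_off(): hands the job in, once; it reports no verdict.
The state is a dict: "time_s": time; "qpos": joint angles; "qvel": joint speeds; "joint_efforts": joint torques, N m; "position": TCP position; "orientation": TCP orientation; "wrist_force": force on the tool from outside, world axes, zero at the start; "ft_torque": the same for the moment, N m; "gripper_width": finger opening in m.
Only numpy, scipy, OpenCV 4.12 (cv2) and the standard library are available. Lean on these libraries where they do the work, as an engineer would, in place of code of your own. Each camera call takes 0.05 s, during which the arm holds its last target. There are 200 camera calls.

## Working session

There is one attempt and no reset: what is moved stays moved. The work goes in short steps, Python scripts to look and compute and a tool call to move; the robot and the scene stay as the last step left them, time stands still between calls to the robot, and variables do not carry over. Pictures are saved under pics/ and viewed, about 8 in all and at most 12, crops included, and the job is handed in when it is done.

Besides the shell and the picture viewer there is one more tool, called in YAML: its name, and indented under it one key for each argument. move_arm: Moves the arm, as the interface text tells. Its arguments: {"type":"object","properties":{"fingers":{"type":"array","items":{"type":"number"}},"dp":{"type":"array","items":{"type":"array","items":{"type":"number"}}},"yaw":{"type":"array","items":{"type":"number"}},"newtons":{"type":"number"}},"required":["fingers","dp","yaw"]}

```bash
mkdir -p pics
cat > h.py <<'E'
import numpy as np, cv2
from bench import readout, optics, arm
def cam(n):
    c=optics.read_camera(n); c['image']=np.asarray(c['image']).astype(np.uint8).copy()
    return c
def save(c,f): cv2.imwrite('pics/'+f,cv2.cvtColor(c['image'],cv2.COLOR_RGB2BGR))
def cast(c,uv,z):
    uv=np.asarray(uv,float).reshape(-1,1,2)
    n=cv2.undistortPoints(uv,np.array(c['mtx']),np.array(c['distortion'])).reshape(-1,2)
    V=np.array(c['view']);R=V[:3,:3];o=-R.T@V[:3,3]
    d=np.c_[n[:,0],-n[:,1],-np.ones(len(n))]@R
    t=(z-o[2])/d[:,2]
    return o+t[:,None]*d
def proj(c,P):
    V=np.array(c['view']);P=np.atleast_2d(P)@V[:3,:3].T+V[:3,3]
    P=P*[1,-1,-1]
    return cv2.projectPoints(P,np.zeros(3),np.zeros(3),np.array(c['mtx']),np.array(c['distortion']))[0].reshape(-1,2)
def st():
    s=readout.get_state()
    R=cv2.Rodrigues(np.array(s['orientation'],float))[0]
    return s,R
def blobs(c,lo,hi,amin=60):
    h=cv2.cvtColor(c['image'],cv2.COLOR_RGB2HSV)
    m=cv2.inRange(h,np.array(lo),np.array(hi))
    cs=cv2.findContours(m,cv2.RETR_EXTERNAL,cv2.CHAIN_APPROX_NONE)[0]
    return sorted([k for k in cs if cv2.contourArea(k)>amin],key=cv2.contourArea)[::-1]
E
python3 - <<'E'
from h import *
s,R=st();print(s['time_s'],s['position'],R.round(3),s['gripper_width'])
for n in('top','scene'):
    c=cam(n);save(c,n+'0.png');print(n,np.round(c['view'],3).tolist())
E
```

```text
0.0 [0.18865001 0.59531091 0.2217976 ] [[-0.953  0.302 -0.   ]
 [ 0.302  0.953 -0.002]
 [-0.    -0.002 -1.   ]] 0.08785799322445706
top [[-0.061, -0.998, 0.005, 0.006], [0.975, -0.059, 0.213, -0.533], [-0.212, 0.018, 0.977, -1.014], [0.0, 0.0, 0.0, 1.0]]
scene [[-0.55, 0.835, 0.016, 0.295], [-0.639, -0.433, 0.636, 0.26], [0.538, 0.34, 0.772, -1.367], [0.0, 0.0, 0.0, 1.0]]
```

View pics/top0.png

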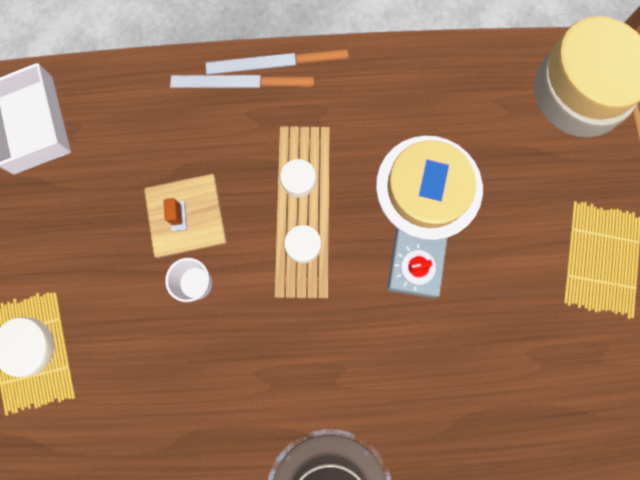

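View pics/scene0.png

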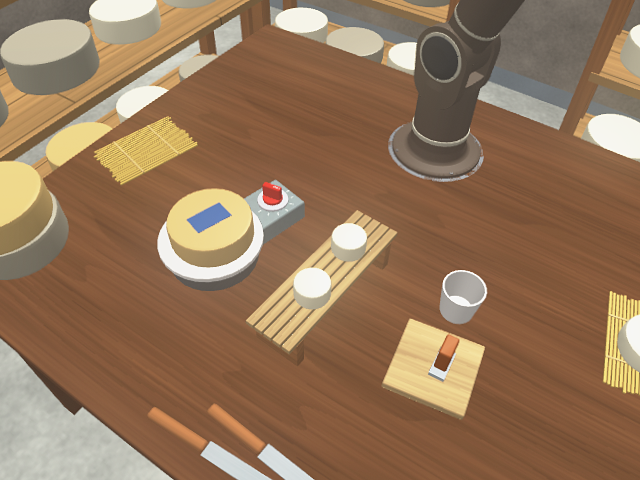

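Run:
```python
from h import *
T=cam('top');S=cam('scene')
def rect(c,k,z):
    P=cast(c,k.reshape(-1,2),z)[:,:2]
    (x,y),(w,h),a=cv2.minAreaRect((P*1000).astype(np.float32))
    return np.round([x,y,w,h,a],1)
for n,c in(('T',T),('S',S)):
    for k in blobs(c,(100,120,80),(125,255,255))[:2]: print(n,'plaque',rect(c,k,.115))
    for k in blobs(c,(0,200,150),(4,255,255),20)[:2]: print(n,'knob',rect(c,k,.094),k.reshape(-1,2).mean(0))
    for k in blobs(c,(5,190,60),(14,255,255),30)[:6]: print(n,'brown',cv2.boundingRect(k),rect(c,k,.09))
    for k in blobs(c,(0,0,215),(180,40,255),200)[:8]: print(n,'white',cv2.boundingRect(k),'z60',rect(c,k,.06),'z125',rect(c,k,.125))
A=cv2.resize(T['image'][160:300,120:260],None,fx=4,fy=4,interpolation=2)
B=cv2.resize(T['image'][230:300,380:450],None,fx=8,fy=8,interpolation=2)[:, :240*2]
C=cv2.resize(S['image'][170:230,240:310],None,fx=4,fy=4,interpolation=2)
o=np.zeros((560,800,3),np.uint8);o[:,:440]=A[:,:440];b=cv2.resize(B,(360,420));o[:420,440:]=cv2.resize(T['image'][240:290,395:445],(360,420));o[420:,440:]=cv2.resize(C,(360,140))
save({'image':o},'z.png')
```

```text
T plaque [ 581.3 -233.5   41.8   71.6   72.4]
T knob [ 421.1 -192.8   36.    35.1   59.4] [418.69230769 265.62820513]
T brown (165, 200, 15, 24) [5.560e+02 2.721e+02 4.670e+01 2.760e+01 2.000e-01]
T white (377, 136, 106, 104) z60 [ 584.8 -236.2  213.4  214.6   40. ] z125 [ 567.4 -221.9  200.1  201.2   40. ]
T white (0, 64, 57, 102) z60 [803.7 621.2 207.3 132.5  16.4] z125 [772.6 582.1 194.4 124.3  16.4]
T white (0, 318, 48, 59) z60 [309.4 583.4 113.7 100.6   1.5] z125 [309.2 546.6 106.6  94.3   1.5]
T white (166, 258, 43, 44) z60 [426.  251.6  82.8  83.9  88.8] z125 [418.5 235.5  77.6  78.7  88.8]
T white (285, 225, 36, 38) z60 [483.4  23.7  68.4  73.2  87.4] z125 [472.4  21.8  64.1  68.6  87.4]
T white (401, 244, 35, 43) z60 [ 428.9 -197.7   78.9   67.8    2.2] z125 [ 421.2 -185.8   74.    63.6    2.2]
T white (281, 160, 35, 37) z60 [616.8  26.   68.4  75.1  86.5] z125 [597.4  24.   64.2  70.5  86.5]
T white (171, 76, 88, 11) z60 [841.1 192.2 186.3  23.5  85.8] z125 [807.8 179.8 174.7  22.   85.8]
S white (588, 114, 52, 45) z60 [-258.9  377.5  176.3  132.2   10.9] z125 [-154.7  373.8  162.4  121.8   10.9]
S white (158, 211, 105, 68) z60 [ 604.5 -217.6  161.6  211.6   44. ] z125 [ 640.7 -174.4  148.8  194.9   44. ]
S white (443, 270, 44, 37) z60 [414.9 247.2  83.7  82.9  65.9] z125 [466.1 253.8  77.1  76.3  65.9]
S white (89, 0, 68, 22) z60 [   11.8 -1135.9   147.6   218.2    30.7] z125 [   94.7 -1020.3   136.    201.     30.7]
S white (275, 8, 53, 25) z60 [-259.1 -598.1  158.5  164.1   34.8] z125 [-154.9 -524.9  146.   151.1   34.8]
S white (202, 442, 69, 38) z60 [917.1  95.5  25.2 110.8   3. ] z125 [928.7 114.1  23.2 102.1   3. ]
S white (116, 85, 52, 33) z60 [ 331.7 -716.9   89.8  146.2   89.4] z125 [ 389.4 -634.3   82.7  134.7   89.4]
S white (294, 268, 37, 30) z60 [ 5.662e+02 -1.000e-01  6.770e+01  6.840e+01  3.410e+01] z125 [605.4  26.   62.4  63.   34.1]
```

View pics/z.png

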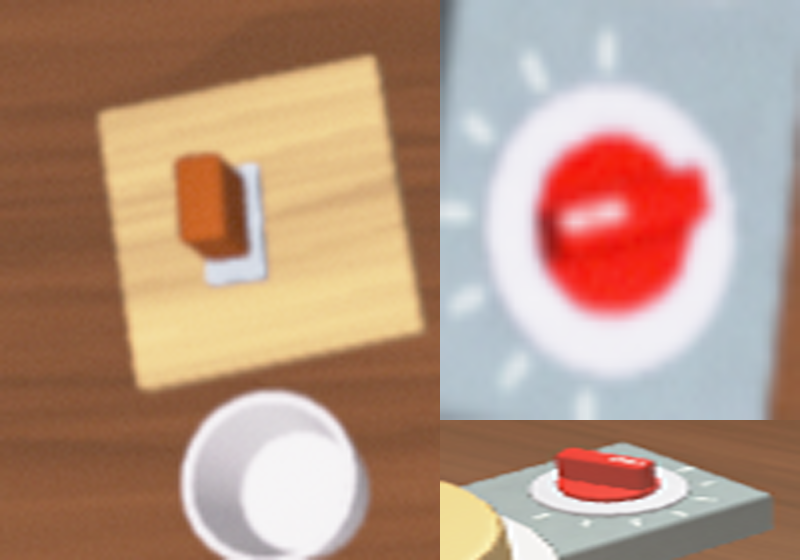

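Top view: the stamp is at about (175,212) and tilts outward in perspective. The mould is at (190,280), the knob at (418,266) with its tick to the left (+y), and the plaque at (433,180). I'll move above the knob first and look from there.

move_arm:
  fingers: [87.8,87.8,87.8,87.8,87.8]
  dp:
    - [-12,-17,-3]
    - [-23,-34,-3]
    - [-23,-34,-3]
    - [-23,-34,-3]
    - [-23,-34,-3]
  yaw: [0,0,0,0,0]

```text
time_s: 0.62
position: [0.2419, 0.4166, 0.2374]
orientation: [-0.48, -3.105, 0.001]
wrist_force: [0.8, 0.3, -0.0]
gripper_width: 0.0878
```

move_arm:
  fingers: [87.8,87.8,87.8,87.8,87.8]
  dp:
    - [-23,-34,0]
    - [-23,-34,0]
    - [-23,-34,0]
    - [-23,-34,0]
    - [-23,-34,0]
  yaw: [0,0,0,0,0]

```text
time_s: 1.03
position: [0.3, 0.2198, 0.2377]
orientation: [0.48, 3.105, 0.001]
wrist_force: [1.3, -0.7, 0.2]
gripper_width: 0.0877
```

move_arm:
  fingers: [87.8,87.8,87.8,87.8,87.8]
  dp:
    - [-23,-34,0]
    - [-23,-34,0]
    - [-23,-34,0]
    - [-23,-34,0]
    - [-23,-34,0]
  yaw: [0,0,0,0,0]

```text
time_s: 1.45
position: [0.3582, 0.0229, 0.2379]
orientation: [0.48, 3.104, 0.002]
wrist_force: [0.6, 1.5, -0.5]
gripper_width: 0.0878
```

move_arm:
  fingers: [87.8,87.8,87.8,87.8,87.8]
  dp:
    - [-23,-34,0]
    - [-23,-34,0]
    - [-23,-34,0]
    - [-23,-34,0]
    - [-12,-17,0]
  yaw: [0,0,0,0,0]

```text
time_s: 1.87
position: [0.4117, -0.1568, 0.2383]
orientation: [0.485, 3.101, -0.002]
wrist_force: [-0.1, 1.0, -0.2]
gripper_width: 0.0878
```

move_arm:
  fingers: [87.8,87.8,87.8,87.8,87.8]
  dp:
    - [0,0,0]
    - [0,0,0]
    - [0,0,0]
    - [0,0,0]
    - [0,0,0]
  yaw: [0.11,0.11,0.11,0.11,0.11]

```text
time_s: 2.28
position: [0.4111, -0.1524, 0.2376]
orientation: [-1.313, -2.854, -0.0]
wrist_force: [-0.8, -0.2, 0.3]
gripper_width: 0.0877
```

move_arm:
  fingers: [87.8,87.8,87.8,87.8,87.8]
  dp:
    - [0,0,0]
    - [0,0,0]
    - [0,0,0]
    - [0,0,0]
    - [0,0,0]
  yaw: [0.11,0.11,0.11,0.11,0.11]

```text
time_s: 2.7
position: [0.4111, -0.1522, 0.2376]
orientation: [-2.038, -2.39, -0.0]
wrist_force: [-0.4, 0.5, 0.7]
gripper_width: 0.0878
```

Run:
```python
from h import *
s,R=st();print(s['time_s'],s['position'],R.round(3).tolist(),np.round(s['qpos'],2))
c=cam('wrist');save(c,'w1.png');print(np.round(c['view'],3).tolist())
```

```text
2.7 [ 0.41113683 -0.15223285  0.23763648] [[-0.158, 0.987, 0.0], [0.987, 0.158, 0.0], [0.0, 0.0, -1.0]] [-0.59  0.06  0.89  2.04 -0.05  1.06  0.49]
[[0.987, 0.159, 0.0, -0.382], [-0.152, 0.945, -0.291, 0.245], [-0.046, 0.287, 0.957, -0.343], [0.0, 0.0, 0.0, 1.0]]
```

View pics/w1.png

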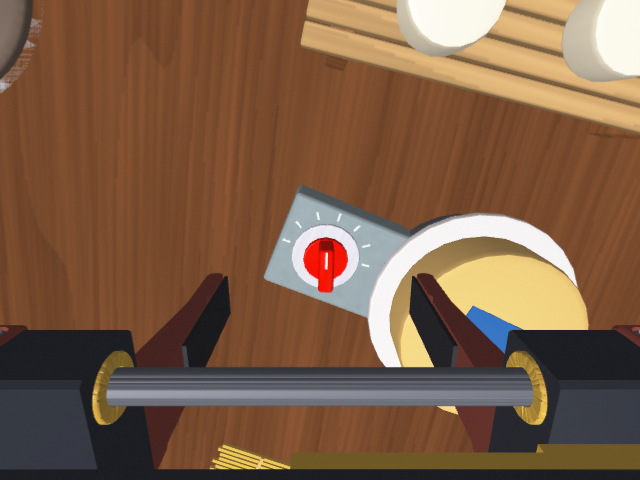

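Wrist view: the knob bar is at about (326,262), vertical in the picture, with the tick pointing up towards +y. The box's end edge runs from (302,186) to (265,278). I'll measure both.

Run:
```python
from h import *
c=cam('wrist')
P=cast(c,[[302,189],[265,279]],.05)[:,:2];d=P[1]-P[0]
print('end edge',P.round(4),np.linalg.norm(d),'tt x axis deg',np.degrees(np.arctan2(d[1],d[0]))+90)
h=cv2.cvtColor(c['image'],cv2.COLOR_RGB2HSV)
m=cv2.inRange(h,(0,0,225),(180,40,255));m2=np.zeros_like(m);m2[215:300,285:365]=m[215:300,285:365]
k=max(cv2.findContours(m2,0,1)[0],key=cv2.contourArea)
e=cv2.fitEllipse(cv2.convexHull(k));print('dial',e,cast(c,[e[0]],.052))
red=cv2.inRange(h,(0,150,60),(6,255,255));ys,xs=np.nonzero(red[220:300,290:360])
v=h[220:300,290:360,2]
for y in range(234,296,4):
    r=np.nonzero(red[y])[0];r=r[(r>290)&(r<360)]
    print(y,r.min() if len(r) else None,r.max() if len(r) else None,c['image'][y,312:342:3,0])
for k in blobs(c,(100,120,80),(125,255,255))[:1]: print(cv2.boundingRect(k))
save({'image':cv2.resize(c['image'][215:305,265:385],(800,600),interpolation=cv2.INTER_CUBIC)},'w1z.png')
```

```text
end edge [[ 0.3921 -0.1358]
 [ 0.3673 -0.2341]] 0.10140569967143706 tt x axis deg -14.179223286149764
dial ((325.25927734375, 256.07342529296875), (62.402774810791016, 66.56909942626953), 91.09733581542969) [[ 0.42458254 -0.1991498   0.052     ]]
234 None None [243 238 238 236 240 239 237 237 237 241]
238 321 330 [239 236 191 144 146 141 133 211 236 239]
242 312 339 [169 238 246 145 130 130 128 203 227 132]
246 308 342 [247 247 246 147 131 130 130 138 246 246]
250 306 345 [247 247 245 192 187 184 180 140 246 246]
254 305 346 [247 247 246 248 249 249 246 200 246 246]
258 304 347 [247 247 246 248 249 249 246 198 246 246]
262 304 346 [247 247 245 248 249 249 246 198 247 246]
266 305 345 [247 247 224 248 248 249 246 193 247 247]
270 308 343 [247 247 225 248 248 246 246 188 247 247]
274 311 340 [247 246 235 248 248 246 245 187 247 246]
278 318 333 [237 237 235 247 247 246 245 182 237 237]
282 319 332 [236 236 229 247 247 246 245 179 238 235]
286 319 332 [161 220 226 247 247 246 246 171 194 160]
290 319 332 [160 160 173 246 246 246 245 159 159 159]
294 None None [160 163 164 162 163 160 160 160 157 159]
(467, 305, 59, 49)
```

View pics/w1z.png

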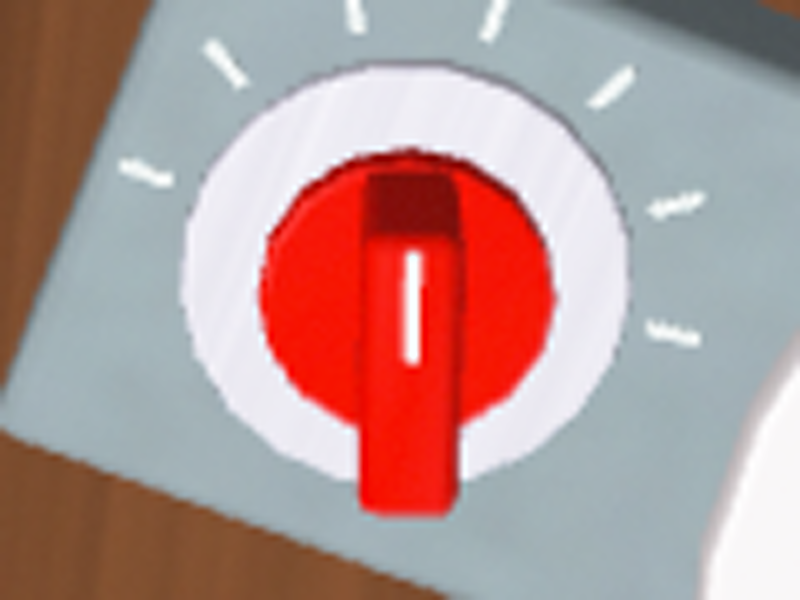

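Run:
```python
from h import *
c=cam('wrist');s,R=st()
f=lambda x,y:[265+x*.15-.4,215+y*.15-.4]
P=cast(c,[f(413,237),f(409,515),f(411,376)],.094);d=P[0]-P[1]
print(P.round(4),np.linalg.norm(d),'tick dir',np.degrees(np.arctan2(d[1],d[0])), 'dial center',cast(c,[[325.3,256.1]],.05))
t=P[:2].mean(0);print('tool-frame shift mm',(R.T@(np.r_[t[:2],.072]-s['position'])*1000).round(1), 'tool x deg',np.degrees(np.arctan2(R[1,0],R[0,0])))
```

```text
[[ 0.4221 -0.178   0.094 ]
 [ 0.4283 -0.2178  0.094 ]
 [ 0.4251 -0.1975  0.094 ]] 0.040230239625842996 tick dir 98.87272195284126 dial center [[ 0.42533789 -0.1997257   0.05      ]]
tool-frame shift mm [-47.4   6.2 165.6] tool x deg 99.56584417428881
```

move_arm:
  fingers: [50,50,50,50,50]
  dp:
    - [-16,2,10]
    - [-16,2,20]
    - [-16,2,30]
    - [0,0,30]
    - [0,0,30]
  yaw: [0,0,0,0,0]

```text
time_s: 3.27
position: [0.4251, -0.1998, 0.1163]
orientation: [2.028, 2.398, -0.001]
wrist_force: [0.2, 0.1, -0.0]
gripper_width: 0.0579
```

move_arm:
  fingers: [50,50,50,50,50]
  dp:
    - [0,0,20]
    - [0,0,10]
    - [0,0,10]
    - [0,0,7]
    - [0,0,0]
  yaw: [0,0,0,0,0]

```text
time_s: 3.68
position: [0.425, -0.1985, 0.0702]
orientation: [-2.03, -2.397, 0.0]
wrist_force: [-0.3, -0.5, 0.2]
gripper_width: 0.05
```

Run:
```python
from h import *
s,R=st();print(s['position'],s['wrist_force'],(R.T@(np.array([.4252,-.198,.070])-s['position'])*1000).round(1))
```

```text
[ 0.42497873 -0.19851059  0.07022634] [-0.33581207 -0.51238687  0.18910025] [0.5 0.3 0.2]
```

move_arm:
  fingers: [10,10,10,10,10]
  dp:
    - [0,0,0]
    - [0,0,0]
    - [0,0,0]
    - [0,0,0]
    - [0,0,0]
  yaw: [0,0,0,0,0]
  newtons: 20

```text
time_s: 4.1
position: [0.4254, -0.1986, 0.0711]
orientation: [2.031, 2.396, 0.001]
wrist_force: [0.3, 1.3, 0.6]
gripper_width: 0.02
```

move_arm:
  fingers: [10,10,10,10,10]
  dp:
    - [0,0,0]
    - [0,0,0]
    - [0,0,0]
    - [0,0,0]
    - [0,0,0]
  yaw: [0,0,-0.04,-0.08,-0.1]

```text
time_s: 4.52
position: [0.4241, -0.1989, 0.0709]
orientation: [-1.752, -2.606, 0.001]
wrist_force: [-5.3, -0.3, 6.8]
gripper_width: 0.014
```

move_arm:
  fingers: [10,10,10,10,10]
  dp:
    - [0,0,0]
    - [0,0,0]
    - [0,0,0]
    - [0,0,0]
    - [0,0,0]
  yaw: [-0.1,-0.1,-0.1,-0.1,-0.1]

```text
time_s: 4.93
position: [0.4237, -0.1992, 0.0709]
orientation: [-1.051, -2.959, 0.001]
wrist_force: [-6.1, -1.7, 6.1]
gripper_width: 0.0143
```

move_arm:
  fingers: [10,10,10,10,10]
  dp:
    - [0,0,0]
    - [0,0,0]
    - [0,0,0]
    - [0,0,0]
    - [0,0,0]
  yaw: [-0.1,-0.08,-0.08,-0.06,-0.05]

```text
time_s: 5.35
position: [0.4235, -0.1995, 0.0709]
orientation: [-0.492, -3.101, 0.001]
wrist_force: [-5.9, -2.2, 7.5]
gripper_width: 0.0141
```

Run:
```python
from h import *
s,R=st();print(s['position'],s['wrist_force'],s['ft_torque'],s['gripper_width'], 'tool x deg',np.degrees(np.arctan2(R[1,0],R[0,0])),np.round(s['qpos'],2))
```

```text
[ 0.42352827 -0.19953837  0.07089325] [-5.86098509 -2.16664807  7.54105772] [-0.55804621  1.30778675 -0.04176914] 0.01412832065349892 tool x deg 161.9580649549134 [-0.04  0.38  0.47  2.14 -0.27  0.68  1.86]
```

move_arm:
  fingers: [10,10,10,10,10]
  dp:
    - [0,0,0]
    - [0,0,0]
    - [0,0,0]
    - [0,0,0]
    - [0,0,0]
  yaw: [-0.04,-0.03,-0.02,-0.02,0]

```text
time_s: 5.77
position: [0.4235, -0.1996, 0.0709]
orientation: [-0.326, -3.123, 0.0]
wrist_force: [-5.7, -3.0, 7.7]
gripper_width: 0.0141
```

Run:
```python
from h import *
s,R=st();print(s['wrist_force'],s['ft_torque'],s['gripper_width'], 'tool x deg',np.degrees(np.arctan2(R[1,0],R[0,0])),np.round(s['qpos'],2))
```

```text
[-5.71658195 -3.03072864  7.68064649] [-0.49571184  1.26001374 -0.43210204] 0.014099212324516042 tool x deg 168.08185757562788 [-0.02  0.38  0.44  2.14 -0.25  0.68  1.95]
```

move_arm:
  fingers: [10,10,50,50,50]
  dp:
    - [0,0,0]
    - [0,0,0]
    - [0,0,0]
    - [0,0,0]
    - [0,0,0]
  yaw: [-0.03,0,0,0,0]

```text
time_s: 6.18
position: [0.4253, -0.1985, 0.0707]
orientation: [0.277, 3.129, 0.0]
wrist_force: [0.0, -0.6, 0.6]
gripper_width: 0.0312
```

move_arm:
  fingers: [50,50,50,50,50]
  dp:
    - [0,0,-8]
    - [0,0,-20]
    - [0,0,-30]
    - [0,0,-40]
    - [0,0,-40]
  yaw: [0,0,0,0,0]

```text
time_s: 6.6
position: [0.4241, -0.1987, 0.2103]
orientation: [-0.278, -3.128, 0.001]
wrist_force: [1.7, 0.2, 0.4]
gripper_width: 0.0502
```

move_arm:
  fingers: [87.8,87.8,87.8,87.8,87.8]
  dp:
    - [0,0,-32]
    - [0,0,0]
    - [0,0,0]
    - [0,0,0]
    - [0,0,0]
  yaw: [0,0,0,0,0]

```text
time_s: 7.02
position: [0.4243, -0.1982, 0.2396]
orientation: [-0.277, -3.127, -0.001]
wrist_force: [0.6, 0.5, -0.2]
gripper_width: 0.0801
```

Run:
```python
from h import *
s,R=st();print(s['position'],s['wrist_force'],np.round(s['qpos'],2))
W=cam('wrist');T=cam('top');print(proj(W,[[.425,-.198,.094]]))
o=np.zeros((600,800,3),np.uint8)
o[:,:400]=cv2.resize(W['image'],(400,300)).repeat(1,0)[:300].repeat(1,0) if 0 else 0
o[:300,:400]=cv2.resize(W['image'],(400,300));o[300:,:400]=cv2.resize(T['image'],(400,300))
u,v=proj(W,[[.425,-.198,.094]])[0].astype(int)
o[:400,400:]=cv2.resize(W['image'][max(v-50,0):v+50,max(u-50,0):u+50],(400,400))
save({'image':o},'w2.png')
```

```text
[ 0.4242598  -0.19821791  0.23964229] [ 0.57263275  0.45142226 -0.24227984] [-0.12  0.12  0.51  1.96 -0.07  1.08  1.81]
[[318.47123856 219.53661681]]
```

View pics/w2.png

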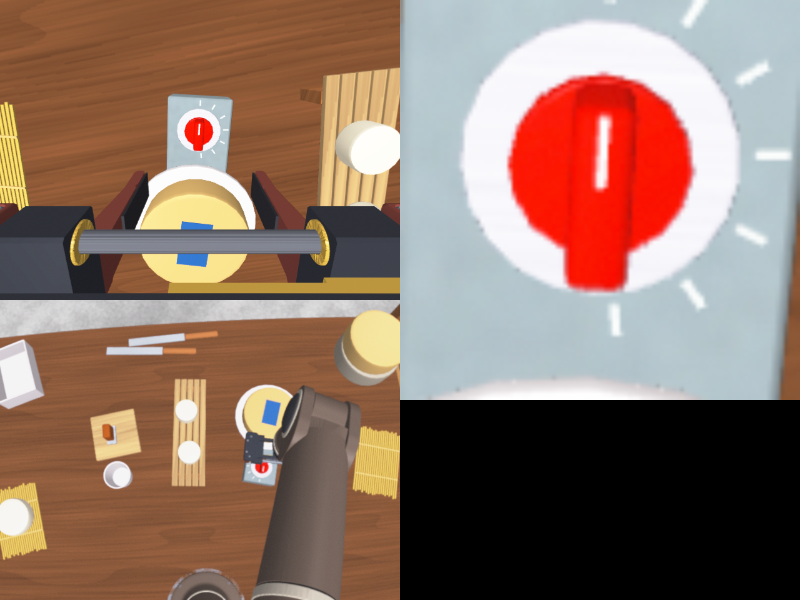

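The knob's tick now points away from the platter along the box axis, at the end stop, and torque rose there. Next I'll locate the stamp roughly.

Run:
```python
from h import *
s,R=st();c=cam('top')
f=lambda x,y:[120+x/4-.4,160+y/4-.4]
t=cast(c,[f(202,198)],.09)[0];print('stamp',t)
p=cast(c,[f(258,165),f(268,280)],.028);d=p[0]-p[1];print('foot edge',p,np.linalg.norm(d),np.degrees(np.arctan2(d[1],d[0])))
print('move to 60mm short in x at z.24:',(R.T@(np.r_[t[:2]-[0.03,0],.25]-s['position'])*1000).round(1),'toolx deg',np.degrees(np.arctan2(R[1,0],R[0,0])))
```

```text
stamp [0.56053643 0.275885   0.09      ]
foot edge [[0.59180597 0.26388022 0.028     ]
 [0.53110187 0.25901797 0.028     ]] 0.06089852189378941 4.579480339897168
move to 60mm short in x at z.24: [-21.2 485.6 -10.6] toolx deg 169.87376723818258
```

move_arm:
  fingers: [87.8,87.8,87.8,87.8,87.8]
  dp:
    - [-2,20,-4]
    - [-4,35,-4]
    - [-4,35,-2]
    - [-4,35,0]
    - [-4,35,0]
  yaw: [0,0,0,0,0]

```text
time_s: 7.58
position: [0.4708, -0.0429, 0.2502]
orientation: [-0.278, -3.128, 0.0]
wrist_force: [0.4, -0.4, 0.4]
gripper_width: 0.088
```

move_arm:
  fingers: [87.8,87.8,87.8,87.8,87.8]
  dp:
    - [-4,35,0]
    - [-4,35,0]
    - [-4,35,0]
    - [-4,35,0]
    - [-4,35,0]
  yaw: [0,0,0,0,0]

```text
time_s: 8.0
position: [0.5212, 0.126, 0.2498]
orientation: [-0.278, -3.128, 0.001]
wrist_force: [1.0, -0.1, 0.5]
gripper_width: 0.0878
```

move_arm:
  fingers: [87.8,87.8,87.8,87.8,87.8]
  dp:
    - [-4,35,0]
    - [-4,35,0]
    - [-4,35,0]
    - [-4,35,0]
    - [0,16,0]
  yaw: [0,0,0,0,0]

```text
time_s: 8.42
position: [0.5642, 0.2801, 0.2488]
orientation: [-0.271, -3.128, -0.001]
wrist_force: [-0.4, 0.9, -0.2]
gripper_width: 0.0878
```

move_arm:
  fingers: [87.8,87.8,87.8,87.8,87.8]
  dp:
    - [0,0,0]
    - [0,0,0]
    - [0,0,0]
    - [0,0,0]
    - [0,0,0]
  yaw: [-0.1,-0.1,-0.06,0,0]

```text
time_s: 8.83
position: [0.5644, 0.2745, 0.2499]
orientation: [0.126, -3.138, 0.001]
wrist_force: [1.1, 0.9, 1.1]
gripper_width: 0.0878
```

Run:
```python
from h import *
s,R=st();print(s['position'],s['wrist_force'],np.round(s['qpos'],2))
W=cam('wrist');save(W,'w3.png');u,v=proj(W,[[.5605,.276,.09]])[0].astype(int);print(u,v)
o=np.zeros((600,800,3),np.uint8)
o[:300,:400]=cv2.resize(W['image'],(400,300))
u0=u-50;v0=v-75
o[:,400:]=cv2.resize(W['image'][v0:v0+150,u0:u0+100],(400,600));print(u0,v0)
save({'image':o},'w3z.png')
```

```text
[0.56439202 0.27449628 0.24994037] [1.12620157 0.91564222 1.05316001] [-0.64  0.4   0.16  1.56 -0.06  1.19  1.18]
320 210
270 135
```

View pics/w3z.png

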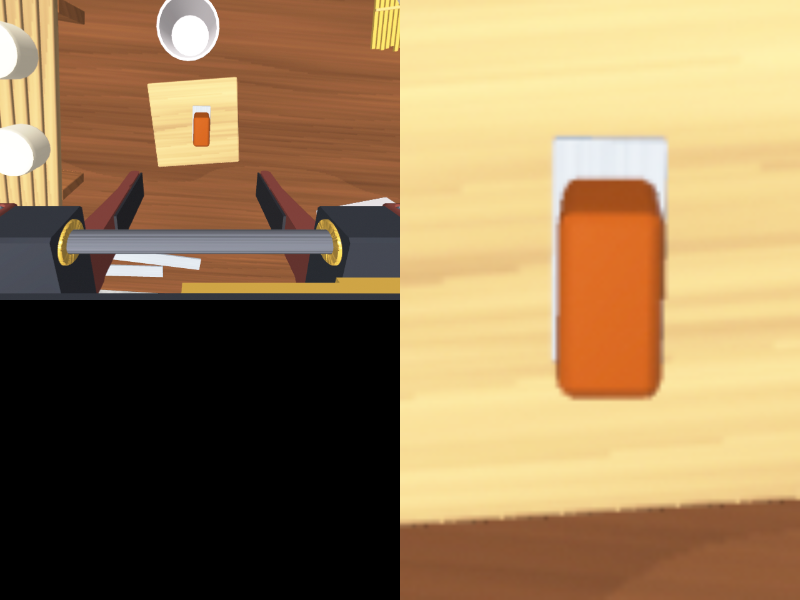

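The stamp is centred at about (322,211), with its long side vertical in the picture and aligned with the tool.

Run:
```python
from h import *
s,R=st();c=cam('wrist')
f=lambda x,y:[270+(x-400)/4-.4,135+y/4-.4]
P=cast(c,[f(610.5,214),f(609,397)],.09);t=P.mean(0);d=P[1]-P[0]
print(P.round(4),np.linalg.norm(d),'long deg',np.degrees(np.arctan2(d[1],d[0])),'tool x deg',np.degrees(np.arctan2(R[1,0],R[0,0])))
F=cast(c,[f(553,138),f(667,138)],.028);e=F[1]-F[0];print('foot end',F.round(4),np.linalg.norm(e),np.degrees(np.arctan2(e[1],e[0])))
print('foot-end based centre',F.mean(0)+.03*d/np.linalg.norm(d))
print('shift',(R.T@(np.r_[t[:2],.046]-s['position'])*1000).round(1))
```

```text
[[0.5406 0.2762 0.09  ]
 [0.5826 0.2793 0.09  ]] 0.04213675512021264 long deg 4.293277933078092 tool x deg -175.40744709031284
foot end [[0.5329 0.2611 0.028 ]
 [0.5305 0.2905 0.028 ]] 0.029480269214587844 94.62544108445825
foot-end based centre [0.56158106 0.2780761  0.028     ]
shift [  2.4   3.6 204.1]
```

move_arm:
  fingers: [70,60,60,60,60]
  dp:
    - [3,4,20]
    - [0,0,35]
    - [0,0,35]
    - [0,0,35]
    - [0,0,25]
  yaw: [0,0,0,0,0]

```text
time_s: 9.35
position: [0.5599, 0.2782, 0.0978]
orientation: [0.128, -3.137, 0.002]
wrist_force: [0.2, 0.0, -0.7]
gripper_width: 0.0608
```

move_arm:
  fingers: [60,60,60,60,60]
  dp:
    - [0,0,20]
    - [0,0,15]
    - [0,0,10]
    - [0,0,9]
    - [0,0,0]
  yaw: [0,0,0,0,0]

```text
time_s: 9.77
position: [0.5605, 0.2785, 0.0452]
orientation: [0.129, -3.137, 0.002]
wrist_force: [-0.8, -0.2, 0.3]
gripper_width: 0.06
```

Run:
```python
from h import *
s,R=st();print(s['position'],s['wrist_force'],s['gripper_width'],(R.T@(np.array([.5616,.278,.046])-s['position'])*1000).round(1))
```

```text
[0.56045001 0.27845053 0.04515506] [-0.78859768 -0.24194593  0.25919875] 0.0599747483749616 [-1.1 -0.5 -0.8]
```

Aligned. Now I'll grip the stamp and lift.

move_arm:
  fingers: [18,18,18,18,18]
  dp:
    - [-1,0,0]
    - [0,0,0]
    - [0,0,0]
    - [0,0,0]
    - [0,0,0]
  yaw: [0,0,0,0,0]
  newtons: 30

```text
time_s: 10.18
position: [0.5625, 0.2792, 0.0474]
orientation: [-0.131, 3.138, 0.001]
wrist_force: [0.0, -0.1, 0.2]
gripper_width: 0.0301
```

move_arm:
  fingers: [18,18,18,18,18]
  dp:
    - [0,0,0]
    - [0,0,0]
    - [0,0,0]
    - [0,0,-5]
    - [0,0,-10]
  yaw: [0,0,0,0,0]

```text
time_s: 10.6
position: [0.5607, 0.2787, 0.0604]
orientation: [0.131, -3.136, 0.002]
wrist_force: [-0.1, 0.3, -3.1]
gripper_width: 0.0238
```

move_arm:
  fingers: [18,18,18,18,18]
  dp:
    - [0,0,-20]
    - [0,0,-30]
    - [0,0,-35]
    - [0,0,-35]
    - [0,0,-35]
  yaw: [0,0,0,0,0]

```text
time_s: 11.02
position: [0.5614, 0.279, 0.2186]
orientation: [0.131, -3.138, 0.0]
wrist_force: [0.6, 0.2, -3.6]
gripper_width: 0.0241
```

move_arm:
  fingers: [18,18,18,18,18]
  dp:
    - [0,0,-20]
    - [0,0,-5]
    - [0,0,0]
    - [0,0,0]
    - [0,0,0]
  yaw: [0,0,0,0,0]

```text
time_s: 11.43
position: [0.561, 0.2786, 0.2394]
orientation: [0.131, -3.136, 0.003]
wrist_force: [-1.0, -0.9, -3.6]
gripper_width: 0.0237
```

Run:
```python
from h import *
s,R=st();print(s['position'],s['wrist_force'],s['gripper_width'],'tool x deg',np.degrees(np.arctan2(R[1,0],R[0,0])))
c=cam('top')
k=blobs(c,(100,120,80),(125,255,255))
P=cast(c,k[0].reshape(-1,2)+0.,.115)[:,:2]
(x,y),(w,h),a=cv2.minAreaRect((P*1000).astype(np.float32));print('plaque',x,y,w,h,a)
M=cv2.moments(k[0]);print('centroid',cast(c,[[M['m10']/M['m00'],M['m01']/M['m00']]],.115))
o=np.zeros((480,800,3),np.uint8);S=cam('scene');save(S,'s2.png')
o=S['image'];save(S,'s2.png')
```

```text
[0.56098633 0.27862242 0.23935003] [-1.00163651 -0.85362905 -3.55119308] 0.023688793699880445 tool x deg -175.2157687206037
plaque 581.2914428710938 -233.5384521484375 41.73375701904297 71.52696228027344 72.16004943847656
centroid [[ 0.58090088 -0.23335853  0.115     ]]
```

View pics/s2.png

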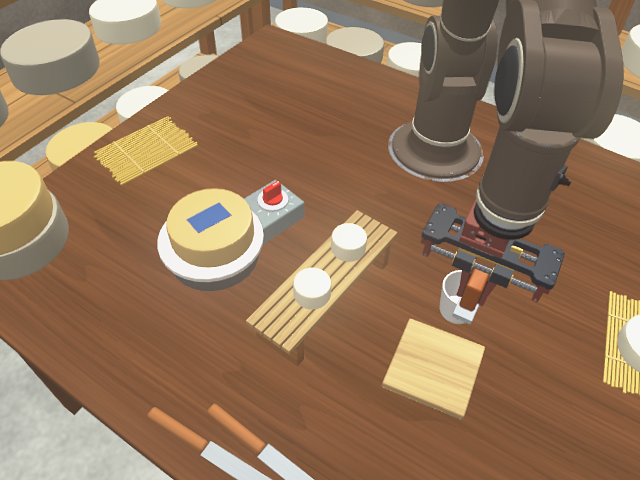

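The stamp is held upright, foot at about (465,312), and the rack and mould are undisturbed. I'll turn to the plaque's heading and cross the rack, stopping beyond the plaque for a close look.

move_arm:
  fingers: [18,18,18,18,18]
  dp:
    - [0,0,0]
    - [0,0,0]
    - [0,0,0]
    - [0,0,0]
    - [0,0,0]
  yaw: [0.08,0.08,0.08,0.08,0.075]

```text
time_s: 11.95
position: [0.5617, 0.2788, 0.2402]
orientation: [-0.494, -3.101, 0.002]
wrist_force: [-0.0, 0.7, -3.3]
gripper_width: 0.0237
```

move_arm:
  fingers: [18,18,18,18,18]
  dp:
    - [0,0,0]
    - [-5,-10,0]
    - [-10,-20,0]
    - [-15,-30,0]
    - [-17,-32,0]
  yaw: [0,0,0,0,0]

```text
time_s: 12.37
position: [0.5781, 0.1764, 0.2409]
orientation: [-0.479, -3.104, 0.001]
wrist_force: [1.2, -0.8, -2.8]
gripper_width: 0.0239
```

move_arm:
  fingers: [18,18,18,18,18]
  dp:
    - [-17,-32,0]
    - [-17,-32,0]
    - [-17,-32,0]
    - [-17,-32,0]
    - [-17,-32,0]
  yaw: [0,0,0,0,0]

```text
time_s: 12.78
position: [0.6101, -0.0042, 0.2414]
orientation: [-0.484, -3.104, 0.001]
wrist_force: [-0.8, -0.7, -3.8]
gripper_width: 0.0239
```

move_arm:
  fingers: [18,18,18,18,18]
  dp:
    - [-17,-32,0]
    - [-17,-32,0]
    - [-17,-32,0]
    - [-17,-32,0]
    - [-17,-32,0]
  yaw: [0,0,0,0,0]

```text
time_s: 13.2
position: [0.6417, -0.1824, 0.2412]
orientation: [-0.484, -3.103, 0.0]
wrist_force: [0.4, -0.0, -2.0]
gripper_width: 0.0239
```

move_arm:
  fingers: [18,18,18,18,18]
  dp:
    - [-15,-28,0]
    - [-10,-20,0]
    - [-5,-10,0]
    - [0,0,0]
    - [0,0,0]
  yaw: [0,0,0,0,0]

```text
time_s: 13.62
position: [0.6526, -0.2439, 0.241]
orientation: [-0.487, -3.103, -0.001]
wrist_force: [-0.4, 1.0, -3.4]
gripper_width: 0.0239
```

Run:
```python
from h import *
s,R=st();print(s['position'],s['wrist_force'],s['gripper_width'],'tool x deg',np.degrees(np.arctan2(R[1,0],R[0,0])),np.round(s['qpos'],2))
c=cam('wrist');save(c,'w4.png')
for k in blobs(c,(100,120,80),(125,255,255))[:2]:
    P=cast(c,k.reshape(-1,2)+0.,.115)[:,:2]
    print(cv2.boundingRect(k),'plaque',cv2.minAreaRect((P*1000).astype(np.float32)))
```

```text
[ 0.65263434 -0.24388991  0.24102559] [-0.41373908  0.9701764  -3.44873209] 0.023938960575468047 tool x deg 162.15506939611123 [ 0.05  0.54  0.38  1.39 -0.2   1.25  1.7 ]
(270, 81, 63, 104) plaque ((581.48583984375, -233.6035919189453), (45.53205108642578, 75.13875579833984), 72.41132354736328)
```

View pics/w4.png

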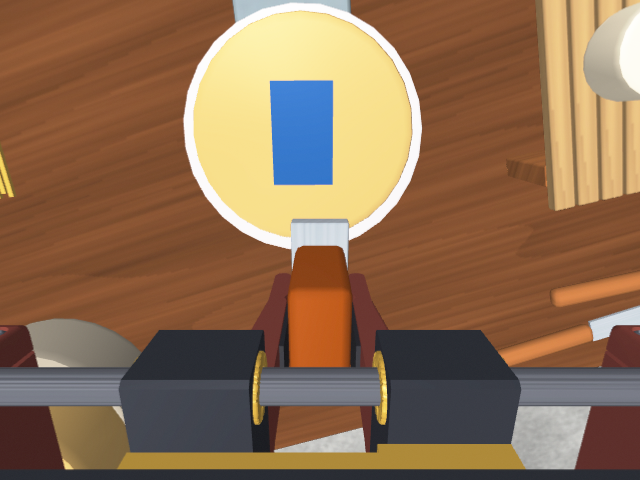

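Run:
```python
from h import *
c=cam('wrist')
zs=[readout.get_state()['position'] for _ in range(3)];print(np.round(zs,4))
s,R=st()
for z in(.218,.223,.228):
    F=cast(c,[[291.5,219.5],[348.5,219.5]],z);e=F[1]-F[0]
    m=F.mean(0)-.03*R[:,0];print(z,np.linalg.norm(e),np.degrees(np.arctan2(e[1],e[0])),'offset of stamp centre in tool',(R.T@(m-s['position'])*1000).round(1))
print('shift',(R.T@(np.array([.5815,-.2336,.153])-s['position'])*1000).round(1))
```

```text
[[ 0.6533 -0.2417  0.2414]
 [ 0.6533 -0.2417  0.2414]
 [ 0.6533 -0.2417  0.2414]]
0.218 0.029600423554572226 72.24928930950063 offset of stamp centre in tool [ 1.6  0.5 23.4]
0.223 0.02880169380427795 72.24928930950047 offset of stamp centre in tool [ 3.   0.5 18.4]
0.228 0.028002964053983635 72.24928930950054 offset of stamp centre in tool [ 4.3  0.5 13.4]
shift [ 70.8 -14.2  88.4]
```

move_arm:
  fingers: [18,18,18,18,18]
  dp:
    - [10,-2,0]
    - [20,-4,0]
    - [20,-4,0]
    - [14,-3,0]
    - [5,-1,0]
  yaw: [0,0,0,0,0]

```text
time_s: 14.13
position: [0.5815, -0.2343, 0.2422]
orientation: [-0.484, -3.104, -0.002]
wrist_force: [1.1, -0.4, -3.8]
gripper_width: 0.0235
```

move_arm:
  fingers: [18,18,18,18,18]
  dp:
    - [0,0,10]
    - [0,0,20]
    - [0,0,20]
    - [0,0,15]
    - [0,0,5]
  yaw: [0,0,0,0,0]

```text
time_s: 14.55
position: [0.5829, -0.2343, 0.1683]
orientation: [-0.484, -3.1, -0.002]
wrist_force: [0.1, 0.7, -3.0]
gripper_width: 0.024
```

move_arm:
  fingers: [18,18,18,18,18]
  dp:
    - [0,0,0]
    - [0,0,0]
    - [0,0,0]
    - [0,0,0]
    - [0,0,0]
  yaw: [0,0,0,0,0]

```text
time_s: 14.97
position: [0.5837, -0.2365, 0.1726]
orientation: [0.488, 3.102, -0.0]
wrist_force: [-0.8, 0.1, -3.4]
gripper_width: 0.0242
```

Run:
```python
from h import *
S=cam('scene');W=cam('wrist');s,R=st()
print(s['position'],s['wrist_force'],'shift left',(R.T@(np.array([.5815,-.2336,.153])-s['position'])*1000).round(1))
a=np.radians(-17.6);ux=np.array([np.cos(a),np.sin(a),0]);uy=np.array([-np.sin(a),np.cos(a),0])
p=s['position']
for z in(-.028,-.018):
  for sx in(-1,1):
    for sy in(-1,1):
      q=p+sx*.03*ux+sy*.015*uy+[0,0,z];print(z,sx,sy,proj(S,q).round(1)[0],proj(W,q).round(1)[0])
u,v=proj(S,p)[0].astype(int);print(u,v)
o=np.zeros((600,800,3),np.uint8)
u0=u-50;v0=v-50;print('S crop',u0,v0)
o[:,:]=cv2.resize(S['image'][v0:v0+75,u0:u0+100],(800,600),interpolation=cv2.INTER_CUBIC)
w=W['image'];o[400:,:266]=cv2.resize(w[100:400,120:520],(266,200))
save({'image':o},'s3.png')
```

```text
[ 0.58339686 -0.23639929  0.17225843] [-0.16544067 -0.04019999 -2.86200944] shift left [ 2.7  2.1 19.3]
-0.028 -1 -1 [214.  194.9] [289.2 219.8]
-0.028 -1 1 [222.2 203.6] [345.4 219.6]
-0.028 1 -1 [187.2 208.8] [292.  319.7]
-0.028 1 1 [195.2 217.8] [343.7 319.5]
-0.018 -1 -1 [213.3 191.2] [287.6 224.9]
-0.018 -1 1 [221.6 199.9] [346.8 224.7]
-0.018 1 -1 [186.3 205.1] [290.8 329. ]
-0.018 1 1 [194.3 214.2] [344.9 328.8]
202 195
S crop 152 145
```

View pics/s3.png

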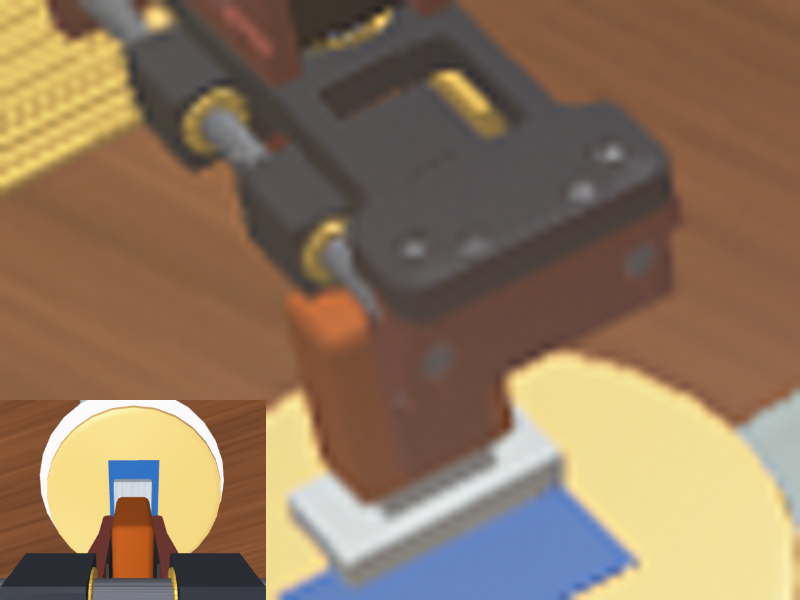

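Run:
```python
from h import *
im=cv2.cvtColor(cv2.imread('pics/s2.png'),cv2.COLOR_BGR2RGB)
Ps=[]
for i in range(3):
    s,R=st();Ps.append(s['position']);S=cam('scene');W=cam('wrist')
print(np.round(Ps,4))
for n,c in(('scene',dict(S,image=im)),):
    k=blobs(c,(100,80,60),(130,255,255))[0];P=cast(c,k.reshape(-1,2)+0.,.115)[:,:2]
    M=cv2.moments(k);print(n,cv2.minAreaRect((P*1000).astype(np.float32)),cast(c,[[M['m10']/M['m00'],M['m01']/M['m00']]],.115))
    print('px expected',proj(S,[.5815,-.2336,.115]),'seen',M['m10']/M['m00'],M['m01']/M['m00'])
# foot end edge in wrist: bright grey rows
col=W['image'][205:250,320].astype(int);print(col[::2].tolist())
for r in (222,226,230): 
    row=W['image'][r].astype(int); print(r,[ (x,row[x].tolist()) for x in (284,288,290,292,294,346,348,350,352)])
```

```text
[[ 0.5834 -0.2364  0.1723]
 [ 0.5833 -0.2363  0.172 ]
 [ 0.5831 -0.2363  0.1718]]
scene ((581.9613037109375, -233.17169189453125), (43.12308120727539, 73.82504272460938), 72.1707992553711) [[ 0.58295065 -0.2331696   0.115     ]]
px expected [[208.67931101 216.56918631]] seen 208.35714285714286 217.11101190476188
[[49, 114, 196], [49, 116, 197], [48, 115, 196], [49, 114, 197], [51, 115, 198], [50, 115, 197], [54, 116, 196], [142, 148, 156], [144, 150, 156], [195, 203, 212], [204, 213, 221], [204, 214, 222], [204, 214, 223], [206, 215, 222], [204, 215, 222], [205, 215, 223], [205, 215, 223], [205, 215, 223], [207, 216, 223], [207, 216, 223], [182, 168, 166], [133, 65, 23], [132, 63, 19]]
222 [(284, [51, 116, 197]), (288, [52, 116, 197]), (290, [64, 119, 195]), (292, [155, 162, 170]), (294, [153, 159, 167]), (346, [157, 164, 172]), (348, [94, 121, 163]), (350, [50, 115, 196]), (352, [50, 114, 196])]
226 [(284, [51, 115, 196]), (288, [51, 115, 196]), (290, [89, 125, 180]), (292, [207, 215, 223]), (294, [203, 212, 221]), (346, [208, 217, 224]), (348, [154, 162, 174]), (350, [49, 114, 195]), (352, [50, 115, 196])]
230 [(284, [106, 142, 186]), (288, [50, 116, 196]), (290, [86, 123, 180]), (292, [206, 216, 223]), (294, [203, 213, 221]), (346, [209, 218, 224]), (348, [149, 158, 173]), (350, [51, 115, 196]), (352, [49, 114, 195])]
```

move_arm:
  fingers: [18,18,18,18,18]
  dp:
    - [1,1,4]
    - [0,0,5]
    - [0,0,4]
    - [0,0,3]
    - [0,0,0]
  yaw: [0,0,0,0,0]

```text
time_s: 15.78
position: [0.5819, -0.2348, 0.1545]
orientation: [-0.487, -3.102, -0.0]
wrist_force: [0.6, 0.2, -2.3]
gripper_width: 0.0236
```

move_arm:
  fingers: [18,18,18,18,18]
  dp:
    - [0,0,0]
    - [0,0,0]
    - [0,0,0]
    - [0,0,0]
    - [0,0,0]
  yaw: [0,0,0,0,0]

```text
time_s: 16.2
position: [0.5826, -0.2351, 0.1558]
orientation: [0.488, 3.103, 0.0]
wrist_force: [0.2, 0.5, -3.2]
gripper_width: 0.0237
```

```bash
cat > chk.py <<'E'
from h import *
import sys
S=cam('scene');W=cam('wrist');s,R=st();p=s['position']
print(p.round(4),s['wrist_force'],'tilt',R[:,2].round(4),'toolx deg',np.degrees(np.arctan2(R[1,0],R[0,0])),'pos-plaque tool mm',(R.T@(np.array([.5815,-.2336,.153])-p)*1000).round(1))
print('pred foot end bottom W',proj(W,[p+R@np.array([.03,y,.028]) for y in(-.015,.015)]).round(1).tolist())
print('pred plaque W',proj(W,[np.array([.5815,-.2336,.115])+.038*R[:,0]+y*R[:,1] for y in(-.023,.023)]).round(1).tolist())
o=np.zeros((600,800,3),np.uint8)
u,v=200,200
o[:,:400]=cv2.resize(W['image'][160:310,270:370],(400,600),interpolation=cv2.INTER_CUBIC)
o[:400,400:]=cv2.resize(S['image'][180:240,170:230],(400,400),interpolation=cv2.INTER_CUBIC)
save({'image':o},sys.argv[1])
E
python3 chk.py s4.png
```

```text
[ 0.5825 -0.235   0.1558] [ 0.06159369  0.05665256 -2.87914559] tilt [ 2.e-04 -0.e+00 -1.e+00] toolx deg 162.1364775778745 pos-plaque tool mm [1.4 1.  2.8]
pred foot end bottom W [[289.5, 220.0], [345.8, 220.0]]
pred plaque W [[278.4, 197.8], [360.7, 197.9]]
```

View pics/s4.png

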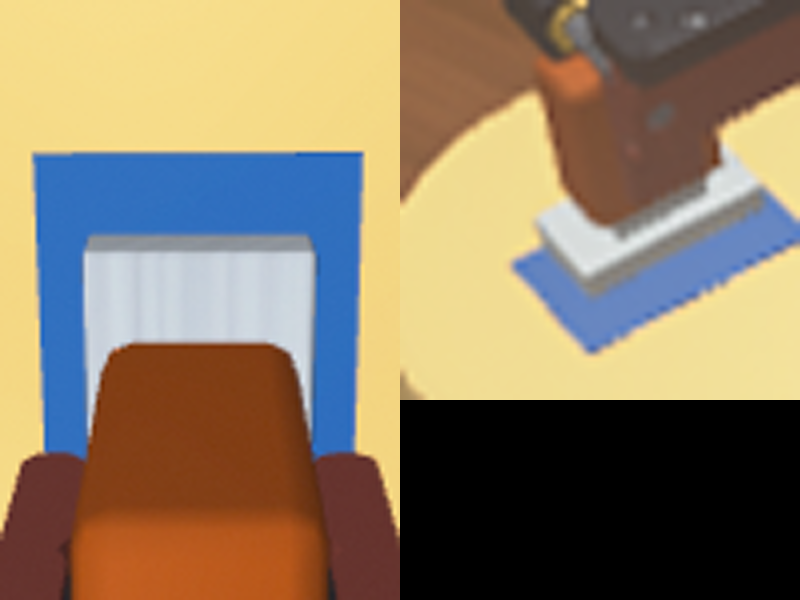

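Run:
```python
from h import *
S=cam('scene');s,R=st();c=np.array([.5815,-.2336,0]);X=-R[:,0];Y=R[:,1]
print('plaque corner',proj(S,c+.038*X+.023*Y+[0,0,.115]),'seen',198.4,232.9)
for z in(.120,.125,.130): print(z,proj(S,[c+.03*X+.015*Y+[0,0,z],c-.03*X+.015*Y+[0,0,z]]).round(1).tolist(),'seen 198.8,224.1  224.8,210.1')
```

```text
plaque corner [[197.82776579 232.55664419]] seen 198.4 232.9
0.12 [[198.9, 226.4], [225.5, 212.3]] seen 198.8,224.1  224.8,210.1
0.125 [[198.5, 224.7], [225.2, 210.5]] seen 198.8,224.1  224.8,210.1
0.13 [[198.1, 222.9], [224.9, 208.8]] seen 198.8,224.1  224.8,210.1
```

move_arm:
  fingers: [18,18,18,18,18]
  dp:
    - [0.5,0,1]
    - [0,0,1]
    - [0,0,0]
    - [0,0,0]
    - [0,0,0]
  yaw: [0,0,0,0,0]

```text
time_s: 16.77
position: [0.582, -0.2349, 0.1536]
orientation: [-0.488, -3.103, -0.0]
wrist_force: [-0.2, 0.4, -3.0]
gripper_width: 0.0237
```

move_arm:
  fingers: [18,18,18,18,18]
  dp:
    - [0,0,0]
    - [0,0,0]
    - [0,0,0]
    - [0,0,0]
    - [0,0,0]
  yaw: [0,0,0,0,0]

```text
time_s: 17.18
position: [0.582, -0.2349, 0.1536]
orientation: [0.488, 3.103, 0.0]
wrist_force: [0.3, 0.8, -3.1]
gripper_width: 0.0239
```

```bash
python3 chk.py s5.png; python3 -c "
from h import *
print(np.abs(st()[0]['qvel']).max()); print(arm.sign_off())"
```

```text
[ 0.582  -0.2349  0.1536] [-0.71662247  0.16687747 -2.38699662] tilt [ 0. -0. -1.] toolx deg 162.1355872126196 pos-plaque tool mm [0.9 1.1 0.6]
pred foot end bottom W [[289.4, 220.1], [345.7, 220.1]]
pred plaque W [[278.0, 199.6], [361.1, 199.7]]
0.0016820670603332776
the job is handed in; nothing more can be done
None
```

I turned the speed knob anticlockwise to its end stop. Resisting torque rose to about 0.43 N m there, and the picture afterwards showed the tick pointing to the turntable's -x. I then gripped the stamp by its handle, lifted it over the rack with its underside about 0.21 m up, and handed the job in at about 17 s while still holding it.

**Last checks:**
- **Height:** the underside is about 10–11 mm above the plaque. Just before the last 2 mm down, the scene camera gave 0.127 m and the tool reading 0.128 m.
- **Position:** the wrist picture put the stamp within about 1 mm of the plaque's centre, and its heading within about 0.3° of the long side.
- **Steadiness:** the tool was vertical and the arm nearly still. The wrist force of about 3 N was only the stamp's weight, so there was no sign of contact with the cheese.

**Disagreements:** an earlier scene measurement suggested the stamp sat 2–6 mm lower in the grip. That came from mistaking the foot's bottom edge for its top edge, plus a blurred crop, and the later check did not bear it out. TCP readings also wandered by 1–4 mm for a moment after moves.

I did not view another picture of the rack cheeses and mould after the lift. They looked undisturbed at the lift, and nothing touched showed in the forces during the crossing.

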